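# Put the laundry containers back on their own drip mats

### The job

On the laundromat counter the four containers stand on each other's drip mats: put every one back on the mat cut to its own outline (the jar on the large round mat, the slim bottle on the small round mat, the square tin on the square mat, the oblong tin on the oblong mat and lying the same way as it), upright and centred, with the empty hexagonal metal plate as a free spot to park a container on the way. Set each container down on its base without dropping it or tipping it over, and leave the steel measuring cup where it stands.

Things in the scene. Friction and masses are not known exactly. Their poses are not given: they have to be found in the camera images.
- jar: Loose squat round white plastic jar with a flush grey lid, 62 mm diameter over its whole height of 85 mm, 0.22 to 0.45 kg. The wider of the two round containers. Origin: centre of its underside; z up. Can be gripped across any diameter.
- bottle: Loose slim round white plastic bottle, body 44 mm diameter straight up to 88 mm, then a shoulder to a grey cap 25 mm in diameter; 112 mm tall in all, 0.14 to 0.28 kg. The narrower of the two round containers. Origin: centre of its underside; z up.
- tin_square: Loose square aluminium tin with grey lid and white band, 56 x 56 mm in plan and 95 mm tall, 0.2 to 0.42 kg. Origin: centre of its underside; z up. x and y are square to its sides.
- tin_oblong: Loose oblong aluminium tin with grey lid and white band, 92 mm long along its x, 46 mm wide along its y, 85 mm tall, 0.2 to 0.42 kg. Origin: centre of its underside; z up. Grip it across its 46 mm width (along its y).
- mat_round: Large round black rubber drip mat, 120 mm diameter: the place of the jar. Fixed to the counter, flat, 4 mm thick, no rim, so its top is 4 mm above the counter. Origin: centre of its underside, on the counter (z = 0).
- mat_small: Small round black rubber drip mat, 90 mm diameter: the place of the bottle. Fixed to the counter, flat, 4 mm thick, no rim, so its top is 4 mm above the counter. Origin: centre of its underside, on the counter (z = 0). The oblong tin, if it stands here, overhangs it a little but stands level.
- mat_square: Square black rubber drip mat, 96 x 96 mm: the place of the square tin. Fixed to the counter, flat, 4 mm thick, no rim, so its top is 4 mm above the counter. Origin: centre of its underside, on the counter (z = 0). x and y are square to its sides.
- mat_oblong: Oblong black rubber drip mat, 130 mm along its x, 76 mm along its y: the place of the oblong tin. Fixed to the counter, flat, 4 mm thick, no rim, so its top is 4 mm above the counter. Origin: centre of its underside, on the counter (z = 0).
- plate_hex: Hexagonal bare aluminium plate, 100 mm across flats: empty at the start, the free spot for parking one container. Fixed to the counter, flat, 4 mm thick, no rim, so its top is 4 mm above the counter. Origin: centre of its underside, on the counter (z = 0). Centres of mats, plate and cup are at least 135 mm apart.
- cup: Loose open steel measuring cup, 66 mm diameter at the rim, 55 mm tall, empty, standing on the counter by itself among the mats; not to be moved. Origin: centre of its underside. Other clutter among the mats (tokens, soap, clothes pegs, a tap handle, a brush) is lower than 40 mm; taller equipment stands only beyond x = 0.68 with |y| over 0.33, beyond x = 0.8, or beyond |y| = 0.5.
Not all that is in view belongs to the job. Leave any blue look-alike of the bottle alone.

How it is judged:
At the end, for the whole second after the job is handed in: Each container stands upright (within 0.1 rad) and at rest on its own mat (jar large round, bottle small round, square tin square, oblong tin oblong), centres within 15 mm; the oblong tin's length is along its mat's length within 0.26 rad, either way round (horizontal distance between jar and mat_round below 0.015 m and z of jar in the frame of mat_round between 0.001 and 0.008 m and angle between each of jar, bottle, tin_square, tin_oblong's own z axis and vertical below 0.1 rad and linear speed of each of jar, bottle, tin_square, tin_oblong below 0.02 m/s and angular speed of each of jar, bottle, tin_square, tin_oblong below 0.2 rad/s and horizontal distance between bottle and mat_small below 0.015 m and z of bottle in the frame of mat_small between 0.001 and 0.008 m and horizontal distance between tin_square and mat_square below 0.015 m and z of tin_square in the frame of mat_square between 0.001 and 0.008 m and horizontal distance between tin_oblong and mat_oblong below 0.015 m and z of tin_oblong in the frame of mat_oblong between 0.001 and 0.008 m and angle between the x axis of tin_oblong and the x axis of mat_oblong, either way round below 0.26 rad); the robot touches nothing.
It fails at once if a container is tipped more than 0.5 rad (angle between any of jar, bottle, tin_square, tin_oblong's own z axis and vertical above 0.5 rad).
It fails at once if a container is dropped: it falls free of the fingers at more than 0.8 m/s (a fall of some 33 mm) ((linear speed of jar above 0.8 m/s and contact force between jar and the fingers below 0.3 N) or (linear speed of bottle above 0.8 m/s and contact force between bottle and the fingers below 0.3 N) or (linear speed of tin_square above 0.8 m/s and contact force between tin_square and the fingers below 0.3 N) or (linear speed of tin_oblong above 0.8 m/s and contact force between tin_oblong and the fingers below 0.3 N)).
It fails at once if the measuring cup is moved more than 15 mm or tipped (distance of cup from where it was at the start of the episode above 0.015 m or angle between cup's own z axis and vertical above 0.3 rad).
It also fails if it takes over 136 s, if anything falls off the work surface, if the arm or the gripper's body presses on something with over 40 N, if the wrist force passes 120 N, or if a joint passes its speed limit or range.

### The arm

A 6-joint arm with a two-finger parallel gripper is mounted at the origin on the work surface. World frame = base frame: x ahead of the robot, y to its left, z up, the work surface at z = 0. Lengths are in m, angles in rad, forces in N, time in s.
With the tool pointing down it reaches from about 0.35 to 0.85 m from the base axis. Payload 8.1 kg.
Tool frame: the origin (TCP) lies at the very end of the fingers, on their centre line; the grasp point (between the pads) lies 19 mm behind it; z points along the fingers, y is the line along which they close (so a half turn about z gives the same grasp; the last joint's range is limited). The gripper opens to 93 mm and grips with 3 to 60 N. Pads are 15 mm wide; open, the fingers measure 128 mm over their backs; the gripper's body (75 mm by 188 mm) begins 65 mm behind the grasp point.
Start: joints at [-1.271, 0.13, 1.488, -0, 1.523, -0.085], TCP at [0.225, -0.556, 0.181] pointing down, gripper open.
Joint ranges: [-2.96, 2.96], [-0.89, 2.26], [0.02, 2.5], [-1.34, 4.48], [0, 2.73], [-2.66, 2.66]. Speed limits (rad/s): [2.39, 2.39, 2.79, 3.14, 3.14, 3.14].

### API

Orientations are given as a rotation vector (axis times angle).
In Python, from plant import robot gives the robot as it stands.
- The arm moves only by the tool play_rows, never from a script. Its argument "deltas" is one flat list of numbers, 5 for each row, row after row: the shift along the tool's x, y, z in mm, then the turn about the tool's z in degrees, then the finger opening in mm, from 0 to 93. A call has 1 to 10 rows; each row shifts and turns the commanded pose from where the row before left it, along the tool's axes as they then stand; what a row does not reach is not made up. A row lasts 1/12 s, in which the tool goes at most 41.7 mm and 7.16 degrees, less where a joint would pass 70% of its speed; a pose out of reach is approached as far as the arm can. A call with a gripper value outside its range is refused whole. The fingers move at their own pace and stop on an object; "newtons" is the grip in N (left out, the last holds). Time passes only in rows, so rows that do not move let the fingers close. It gives the time, the measured TCP pose, the force, the opening and the grip force at its end, in the units of the state.
- robot.read_state(): the state, without advancing time (a new reading comes with each control period).
- robot.read_camera(name): name is "side" or "top" or "wrist"; returns a dict with "pixels" (420x560x3 uint8, blue, green, red), "mtx" (3x3 intrinsics, pixels), "eye" and "rotation" of the camera in the world. Camera axes: x right, y up, looking along -z (the intrinsics and any distortion apply to the point x, -y, -z); pixel columns grow to the right and rows downward; lengths in m; the calibration is good to about 2 mm. A picture is of the moment at which its call begins. There is no depth.
- robot.close_job(): hands the job in; it is judged then, once.
The state is a dict: "t": time; "q": joint angles; "dq": joint speeds; "joint_torque": joint torques, N m; "tool_pos": TCP position; "orientation": TCP orientation; "force": force on the tool from outside, world axes, zero at the start; "wrist_torque": the same for the moment, N m; "opening": finger opening in m; "gripper_force": force on a finger pad.
Only numpy, scipy, OpenCV 4.12 (cv2) and the standard library are available. Lean on these libraries where they do the work, as an engineer would, in place of code of your own. Each camera call takes 0.05 s, during which the arm holds its last target. There are 200 camera calls.

## Working session

There is one attempt and no reset: what is moved stays moved. The work goes in short steps, Python scripts to look and compute and a tool call to move; the robot and the scene stay as the last step left them, time stands still between calls to the robot, and variables do not carry over. Pictures are saved under pics/ and viewed, at most 14 in all, crops included, and the job is handed in when it is done.

Besides the shell and the picture viewer there is one more tool, called after "Request:" as name(argument=value, ...) on one line, values as JSON. play_rows: Moves the arm, as the interface text tells. Its arguments: {"type":"object","properties":{"deltas":{"type":"array"},"newtons":{"type":"number"}},"required":["deltas"]}

```bash
mkdir -p pics; ls; python3 - <<'E'
from plant import robot
import cv2,numpy as np
s=robot.read_state();print({k:np.round(v,4).tolist() for k,v in s.items()})
for n in ("top","side"):
    c=robot.read_camera(n);cv2.imwrite(f"pics/{n}0.png",c["pixels"]);np.savez(f"{n}0.npz",**c)
    print(n,c.keys(),c["mtx"].tolist(),np.round(c["eye"],4),np.round(c["rotation"],4).tolist(),[c[k] for k in c if 'dist' in k])
E
```

```text
pics
{'t': 0.0, 'q': [-1.2714, 0.1312, 1.4893, -0.0, 1.523, -0.0854], 'dq': [-0.0001, 0.0004, 0.0007, -0.0002, 0.0005, -0.0005], 'joint_torque': [0.0012, -55.9846, -49.1756, 0.077, 0.0355, -0.0002], 'tool_pos': [0.2251, -0.5555, 0.1799], 'orientation': [-3.0818, -0.6004, 0.0003], 'force': [-0.8792, 0.3154, 0.0748], 'wrist_torque': [0.0075, -0.0481, -0.0352], 'gripper_force': 0.0, 'opening': 0.0928}
top dict_keys(['pixels', 'mtx', 'eye', 'rotation']) [[443.54069093598923, 0.0, 274.0172970401068], [0.0, 443.54069093598923, 204.58908026648973], [0.0, 0.0, 1.0]] [0.3582 0.0448 0.9408] [0.1693, -0.1537, -1.4876] []
side dict_keys(['pixels', 'mtx', 'eye', 'rotation']) [[439.95798219607786, 0.0, 280.77840021304837], [0.0, 439.95798219607786, 204.3559238266985], [0.0, 0.0, 1.0]] [0.3673 0.7144 0.4443] [0.1829, -1.4544, -2.4821] []
```

View pics/top0.png

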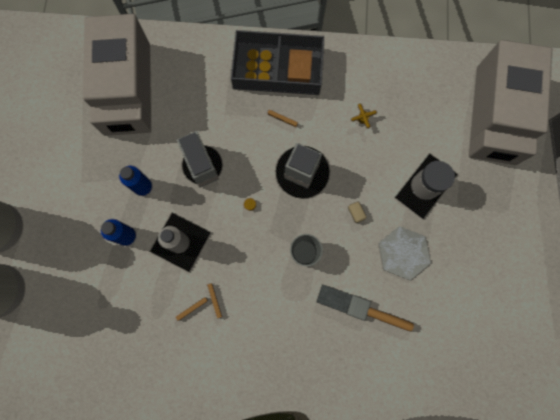

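View pics/side0.png

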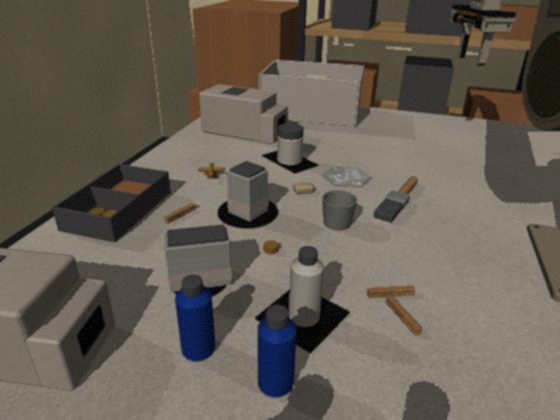

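The top view shows which container stands on which mat:
- Oblong tin (198,158) on the small round mat.
- Square tin (303,165) on the large round mat.
- Bottle (172,238) on the square mat.
- Jar (434,180) on the oblong mat.

The hex plate (405,254) is empty and the cup is at (306,250).

Things that could be mistaken for what I want:
- The blue bottles at (136,180) and (118,232) are decoys. The white bottle at (172,238) is the right one.
- The jar could be confused with the bottle. The wide one at (434,180) is the jar.

Next I'll enlarge crops to read pixels.

```bash
cat > h.py <<'E'
import numpy as np,cv2
from scipy.spatial.transform import Rotation as R
def cam(c):
    r=np.asarray(c["rotation"]); r=R.from_rotvec(r).as_matrix() if r.ndim==1 else r
    return np.asarray(c["mtx"]),np.asarray(c["eye"]),r
def ray(c,uv):
    K,e,r=cam(c); d=np.linalg.inv(K)@[uv[0],uv[1],1]; return e,r@(d*[1,-1,-1])
def onz(c,uv,z):
    e,d=ray(c,uv); return e+d*(z-e[2])/d[2]
def proj(c,P):
    K,e,r=cam(c); p=(np.atleast_2d(P)-e)@r*[1,-1,-1]; q=p@K.T; return q[:,:2]/q[:,2:]
def tri(*obs):
    A=0;b=0
    for c,uv in obs:
        e,d=ray(c,uv); d=d/np.linalg.norm(d); M=np.eye(3)-np.outer(d,d); A=A+M; b=b+M@e
    return np.linalg.solve(A,b)
def crop(img,x0,y0,x1,y1,s):
    o=cv2.resize(img[y0:y1,x0:x1],None,fx=s,fy=s,interpolation=cv2.INTER_CUBIC)
    o=np.clip(o.astype(float)*1.5,0,255).astype(np.uint8)
    for x in range(-(-x0//10)*10,x1,10):
        cv2.line(o,(int((x-x0)*s),0),(int((x-x0)*s),6 if x%50 else 14),(0,255,255),1)
        if x%20==0: cv2.putText(o,str(x),(int((x-x0)*s)+2,22),0,.4,(0,255,255),1)
    for y in range(-(-y0//10)*10,y1,10):
        cv2.line(o,(0,int((y-y0)*s)),(6,int((y-y0)*s)),(0,255,255),1)
        if y%20==0: cv2.putText(o,str(y),(8,int((y-y0)*s)+4),0,.4,(0,255,255),1)
    return o
E
python3 - <<'E'
from h import *
t=np.load("top0.npz");s=np.load("side0.npz")
cv2.imwrite("pics/c1.png",crop(t["pixels"],90,125,240,275,4))
cv2.imwrite("pics/c2.png",crop(t["pixels"],265,130,465,280,4))
cv2.imwrite("pics/c3.png",crop(s["pixels"],150,110,380,350,2.5))
E
```

```text
(no output)
```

View pics/c1.png

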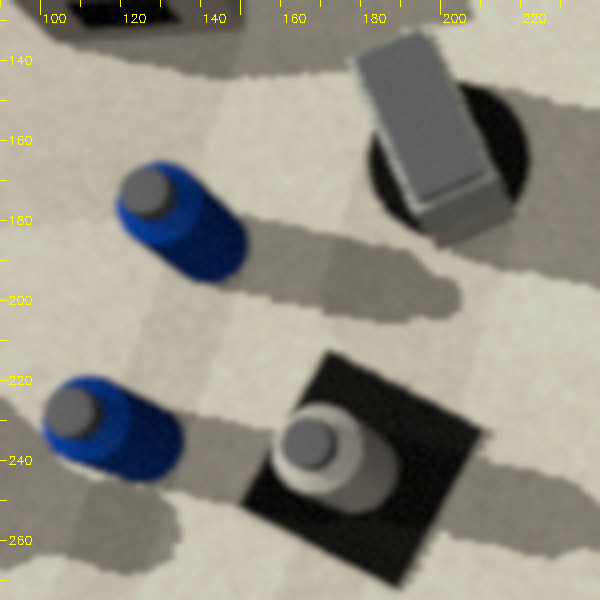

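View pics/c2.png

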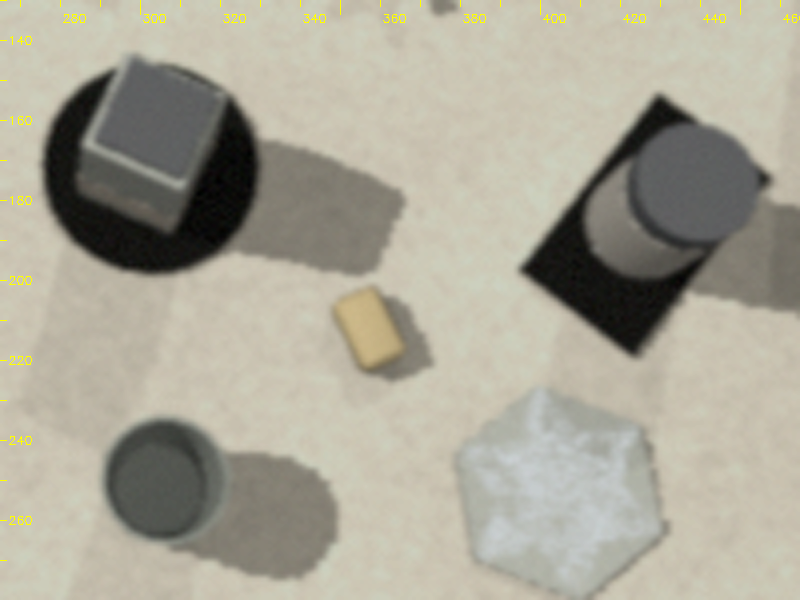

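View pics/c3.png

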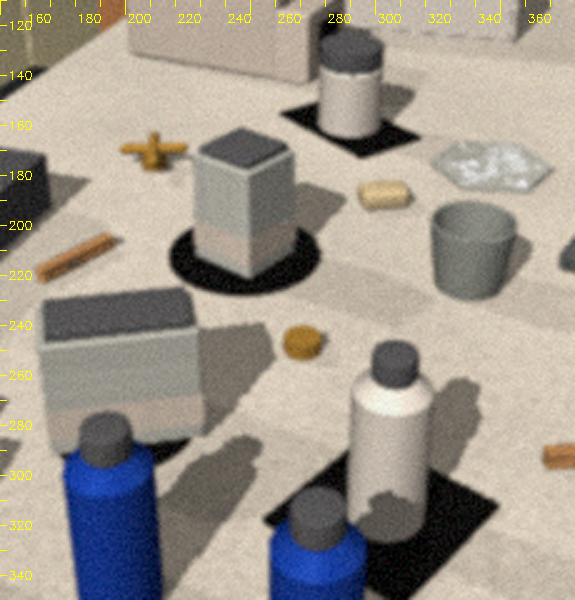

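The crops are clear, and the white bottle, the jar and both tins match their descriptions. These are the pixels I read (top view):
- **Square mat corners:** (172.5,212.5), (213.2,233), (190.5,272.5), (150,250.8).
- **Oblong mat corners:** (429.5,153.2), (458,175), (424.2,219.2), (395.2,197.5).
- **Round mat centres:** (202.2,165) small and (302.8,171.8) large.
- **Lids:** jar (438.5,176), cap (167,235.8).

Next is triangulation.

```bash
python3 - <<'E'
from h import *
np.set_printoptions(precision=4,suppress=True)
t=np.load("top0.npz");s=np.load("side0.npz");o=-.375;p=-.3
T=lambda *a:tri((t,np.array(a[0])+o),(s,np.array(a[1])+p))
def ang(a,b): d=b-a; return np.degrees(np.arctan2(d[1],d[0])),np.linalg.norm(d[:2])
print("jar lid",T((438.5,176),(290.4,129.2)))
print("cap",T((167,235.8),(308,250)))
print("hex",T((405.6,253.3),(346.8,176.8)))
print("roundmat",T((302.8,171.8),(247.8,212)))
print("obmat L/R/B",[T(a,b) for a,b in (((429.5,153.2),(262.4,155.2)),((395.2,197.5),(318.4,164.8)),((458,175),(262.4,155.2)),((424.2,219.2),(318.4,164.8)))])
st=[(297.5,144.2),(321.8,154.2),(310.8,176.8),(286.2,165.8)]
ss=[(246.4,161.2),(227.2,172),(248.4,177.2),(267.6,170)]
for k in range(4): print("sqtin roll",k,[T(a,ss[(i+k)%4]) for i,a in enumerate(st)]) if k in(0,1,2) else 0
ot=[(177.5,140),(195.8,132),(215.8,168),(195,176.8)]
os_=[(166.8,245.2),(168.8,230),(226,225.2),(228.8,240.8)]
for i in range(4): print("ob", [T(ot[i],os_[j]) for j in range(4)])
print('--- planes')
def quad(n,pts,z):
    P=np.array([onz(t,np.array(q)+o,z) for q in pts]);
    print(n,"c",P.mean(0),[np.round(ang(P[i],P[(i+1)%4]),4).tolist() for i in range(4)])
quad("mat_sq",[(172.5,212.5),(213.2,233),(190.5,272.5),(150,250.8)],.004)
quad("mat_ob",[(429.5,153.2),(458,175),(424.2,219.2),(395.2,197.5)],.004)
quad("tin_sq",st,.099);quad("tin_ob",ot,.089)
for n,q,z in (("jar",(438.5,176),.089),("bottle",(167,235.8),.116),("small",(202.2,165),.004),("round",(302.8,171.8),.004),("hex",(405.6,253.3),.004),("cup",(306,250),.055)): print(n,onz(t,np.array(q)+o,z))
print(proj(s,[onz(t,(177.1,139.6),.089)]))
E
```

```text
jar lid [ 0.6238 -0.2625  0.083 ]
cap [0.4582 0.2563 0.1153]
hex [ 0.4736 -0.2237 -0.0022]
roundmat [ 0.6357  0.0055 -0.0006]
obmat L/R/B [array([ 0.6989, -0.2718,  0.0015]), array([ 0.5596, -0.1892,  0.0382]), array([ 0.6939, -0.3448, -0.0344]), array([ 0.5499, -0.2614,  0.0011])]
sqtin roll 0 [array([0.6424, 0.0221, 0.1201]), array([ 0.6738, -0.0251,  0.0627]), array([ 0.6215, -0.0053,  0.069 ]), array([0.5967, 0.041 , 0.1178])]
sqtin roll 1 [array([0.6671, 0.024 , 0.0901]), array([ 0.6527, -0.03  ,  0.0595]), array([ 0.5993, -0.0072,  0.0915]), array([0.6147, 0.0447, 0.1266])]
sqtin roll 2 [array([0.6464, 0.0204, 0.089 ]), array([ 0.6275, -0.0295,  0.0855]), array([ 0.6176, -0.0017,  0.103 ]), array([0.6365, 0.0485, 0.0999])]
ob [array([0.6581, 0.2676, 0.0867]), array([0.6526, 0.2626, 0.1092]), array([0.6078, 0.2472, 0.1324]), array([0.6085, 0.2517, 0.1124])]
ob [array([0.6829, 0.2363, 0.0623]), array([0.6763, 0.2318, 0.0871]), array([0.6269, 0.2172, 0.114 ]), array([0.6279, 0.2214, 0.0926])]
ob [array([0.6565, 0.2064, 0.0361]), array([0.6501, 0.2028, 0.063 ]), array([0.6051, 0.1841, 0.0812]), array([0.6064, 0.1868, 0.0559])]
ob [array([0.6285, 0.2438, 0.0663]), array([0.6234, 0.2395, 0.0904]), array([0.5831, 0.2204, 0.1053]), array([0.5838, 0.2238, 0.0822])]
--- planes
mat_sq c [0.46   0.2522 0.004 ] [[-112.1606, 0.0994], [156.0091, 0.0948], [66.9852, 0.0985], [-23.467, 0.0933]]
mat_ob c [ 0.623  -0.2656  0.004 ] [[-125.9872, 0.0771], [145.0012, 0.1271], [55.6805, 0.0762], [-34.5954, 0.1293]]
tin_sq c [0.6302 0.0086 0.099 ] [[-109.1068, 0.0524], [158.487, 0.0517], [69.3891, 0.0532], [-22.4823, 0.0504]]
tin_ob c [0.6296 0.2259 0.089 ] [[-60.3856, 0.0403], [-146.2498, 0.0874], [118.4243, 0.0448], [30.8309, 0.0863]]
jar [ 0.6212 -0.2604  0.089 ]
bottle [0.4572 0.256  0.116 ]
small [0.6326 0.2274 0.004 ]
round [0.6341 0.0056 0.004 ]
hex [ 0.4727 -0.222   0.004 ]
cup [ 0.4577 -0.009   0.055 ]
[[168.3496 243.6015]]
```

Triangulated heights match the text: jar lid 83 mm (text 85 plus the 4 mm mat), cap 115 mm (112 plus 4), mats and plate within a few mm of 0. The sizes agree too.

It's a four-way cycle, so the order is:
1. Jar to the hex plate.
2. Oblong tin home.
3. Bottle home.
4. Square tin home.
5. Jar home.

First I go above the jar.

Request:
play_rows(deltas=[0, 0, 0, 5.5, 93, 0, 0, 0, 5.5, 93, 0, 0, 0, 5.5, 93, 0, 0, 0, 5.5, 93, 20, -15, 0, 0, 93, 30, -22, 0, 0, 93, 30, -22, 0, 0, 93, 30, -22, 0, 0, 93, 30, -22, 0, 0, 93, 30, -22, 0, 0, 93], newtons=25)

```text
t: 0.93
tool_pos: [0.3961, -0.4295, 0.1805]
orientation: [-3.141, -0.001, 0.001]
force: [1.2, -0.9, 0.4]
opening: 0.0934
gripper_force: 0.0
```

Request:
play_rows(deltas=[30, -22, 0, 0, 93, 30, -22, 0, 0, 93, 30, -22, 0, 0, 93, 30, -22, 0, 0, 93, 30, -22, 0, 0, 93, 30, -22, 0, 0, 93, 30, -22, 0, 0, 93, 17, -14, 0, 0, 93, 0, 0, 0, 0, 93])

```text
t: 1.68
tool_pos: [0.6248, -0.2586, 0.1798]
orientation: [-3.14, -0.008, 0.0]
force: [0.8, -1.2, -0.4]
opening: 0.093
gripper_force: 0.0
```

```bash
python3 - <<'E'
from h import *
from plant import robot
np.set_printoptions(precision=4,suppress=True)
c=robot.read_camera("wrist");np.savez("w1.npz",**c);cv2.imwrite("pics/w1.png",c["pixels"])
print(c["eye"],c["rotation"],c["mtx"][0],robot.read_state()["tool_pos"])
print(proj(c,[[.622,-.261,.089],[.653,-.261,.089],[.699,-.272,.004],[.657,-.333,.004],[.552,-.261,.004],[.595,-.197,.004]]))
E
```

```text
[ 0.7076 -0.2572  0.382 ] [-0.2377  0.2401 -1.5534] [361.5346   0.     280.116 ] [ 0.6231 -0.2605  0.1797]
[[284.9645 201.843 ]
 [285.2615 165.4809]
 [295.616  104.567 ]
 [353.6391 146.8631]
 [283.6751 240.3314]
 [225.2825 203.4957]]
```

View pics/w1.png

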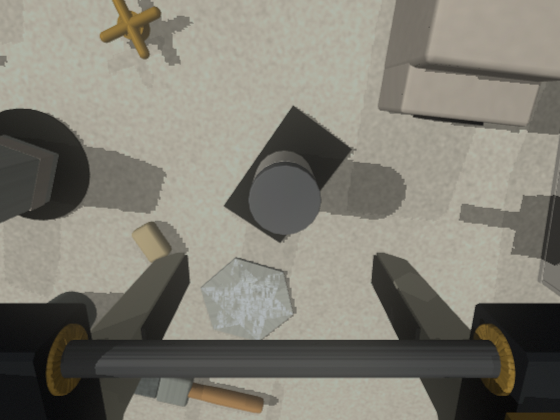

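The wrist view shows the jar lid at (285,198) and mat corners (294,106), (352,149), (280,243), (225,206). All agree with the map within about 3 mm. I'll descend and grip.

Request:
play_rows(deltas=[1.5, 0, 20, 0, 93, 0, 0, 30, 0, 93, 0, 0, 30, 0, 93, 0, 0, 30, 0, 93, 0, 0, 22, 0, 93, 0, 0, 0, 0, 93, 0, 0, 0, 0, 45, 0, 0, 0, 0, 45, 0, 0, 0, 0, 45, 0, 0, 0, 0, 45], newtons=25)

```text
t: 2.57
tool_pos: [0.625, -0.2638, 0.0518]
orientation: [3.14, 0.001, 0.006]
force: [0.4, 0.7, -0.7]
opening: 0.0707
gripper_force: 0.0
```

Request:
play_rows(deltas=[0, 0, 0, 0, 45, 0, 0, 0, 0, 45, 0, 0, 0, 0, 45, 0, 0, 0, 0, 45])

```text
t: 2.9
tool_pos: [0.626, -0.2607, 0.0528]
orientation: [-3.14, -0.003, -0.007]
force: [-1.1, 11.7, 19.1]
opening: 0.047
gripper_force: 10.8
```

```bash
python3 - <<'E'
from h import *
from plant import robot
s=robot.read_state();print({k:np.round(v,4).tolist() for k,v in s.items()})
c=robot.read_camera("side")["pixels"];t=robot.read_camera("wrist")["pixels"]
cv2.imwrite("pics/g1.png",np.hstack([cv2.resize(c[60:220,200:360],(400,400),interpolation=2),cv2.resize(t[60:420,100:460],(400,400),interpolation=2)]))
s=robot.read_state();print({k:np.round(v,4).tolist() for k,v in s.items() if k in('opening','gripper_force','force','tool_pos')})
E
```

```text
{'t': 2.9, 'q': [-0.4727, 0.4196, 1.3834, 0.0041, 1.3354, 1.0953], 'dq': [0.0071, -0.0061, -0.0029, 0.0017, 0.0018, -0.0013], 'joint_torque': [-7.7267, -56.988, -41.1383, -4.1597, -3.0056, 0.0212], 'tool_pos': [0.626, -0.2607, 0.0528], 'orientation': [-3.1395, -0.003, -0.0074], 'force': [-1.1054, 11.7081, 19.1426], 'wrist_torque': [2.6644, 0.3492, -0.0127], 'gripper_force': 10.816, 'opening': 0.047}
{'tool_pos': [0.6263, -0.2606, 0.053], 'force': [-2.4127, 11.9867, 17.251], 'gripper_force': 10.6839, 'opening': 0.0457}
```

View pics/g1.png

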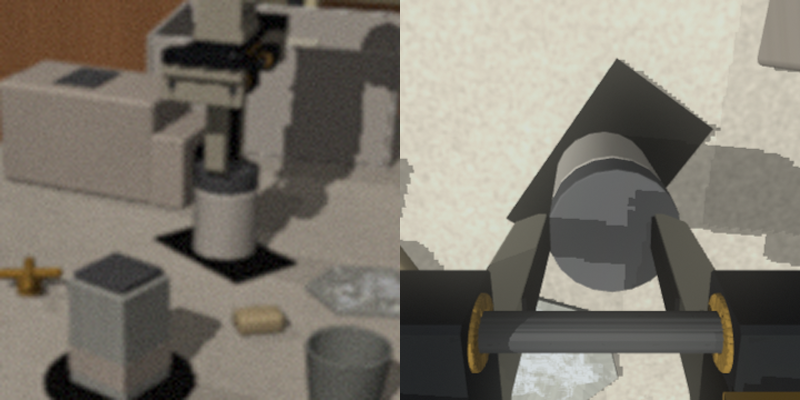

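```bash
python3 - <<'E'
from h import *
from plant import robot
np.set_printoptions(precision=1,suppress=True)
s0=np.load("side0.npz")
print("tip start in side0 (fingers +-46mm along tool y)",proj(s0,[[.2251+k*.0465*.375,-.5555-k*.0465*.927,.18] for k in(-1,0,1)]))
for n in ("side","wrist"):
    c=robot.read_camera(n);print(n,np.round(c["eye"],3),proj(c,[[.626,-.2607-.023,.053],[.626,-.2607,.053],[.626,-.2607+.023,.053],[.624,-.262,.089]]))
    if n=="side": a=crop(c["pixels"],250,60,330,180,5)
    else: b=crop(c["pixels"],225,170,425,370,3);b=b
cv2.imwrite("pics/g2.png",np.hstack([a,b[:a.shape[0]][:, :400]]) if b.shape[0]>=a.shape[0] else np.hstack([a[:600,:400],cv2.resize(b,(400,600))[:600]]))
c=crop(s0["pixels"],430,0,540,80,4);cv2.imwrite("pics/g3.png",c)
E
```

```text
tip start in side0 (fingers +-46mm along tool y) [[475.2  80.1]
 [466.7  75.7]
 [458.8  71.7]]
side [0.4 0.7 0.4] [[291.4 137.7]
 [288.9 140.9]
 [286.3 144.2]
 [290.3 126.6]]
wrist [ 0.7 -0.3  0.3] [[320.8 240.2]
 [282.6 240.1]
 [244.5 240.1]
 [285.5 270.4]]
```

View pics/g2.png

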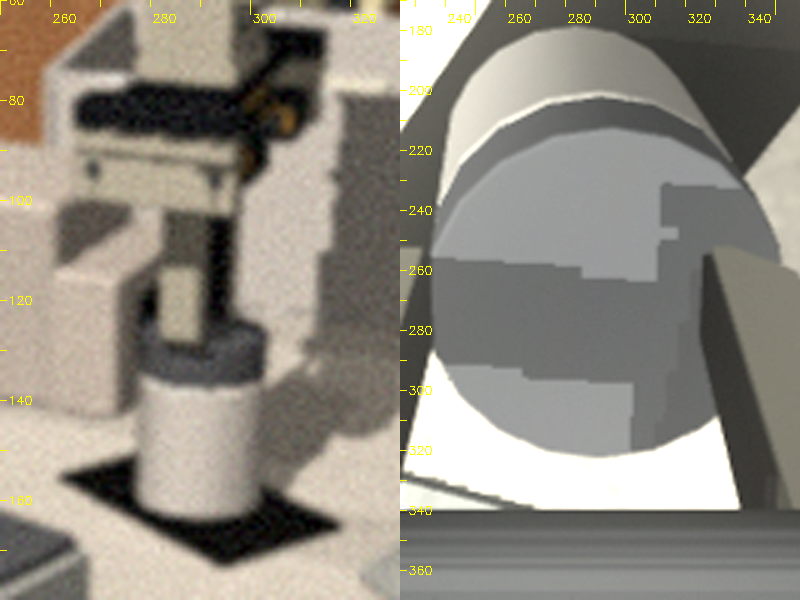

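The finger tips look higher than the reported TCP: the side view shows the near tip at (284,128), while the TCP projects to (286,144). They are pressing on the lid rather than straddling the jar. I'll back off a little and check.

Request:
play_rows(deltas=[0, 0, -3, 0, 45, 0, 0, -4, 0, 45, 0, 0, 0, 0, 45, 0, 0, 0, 0, 45])

```text
t: 3.43
tool_pos: [0.6236, -0.2631, 0.0562]
orientation: [3.141, 0.001, 0.001]
force: [-0.2, 0.2, 0.2]
opening: 0.0447
gripper_force: 0.0
```

```bash
python3 - <<'E'
from h import *
from plant import robot
np.set_printoptions(precision=4,suppress=True)
w=np.load("w1.npz");t=np.load("side0.npz")
# tip z from w1: inner corners 93 mm apart along world y
K,e,r=cam(w)
for uL,uR,v,op in ((187,375,256,.093),):
    dep=K[0,0]*op/(uR-uL); p=np.linalg.inv(K)@[(uL+uR)/2,v,1]*dep; print("tip world",e+r@(p*[1,-1,-1]),"tcp .6231 -.2605 .1797")
    print(proj(w,[[.6231,-.2605+.0465,.1797],[.6231,-.2605-.0465,.1797],[.6231,-.2605+.0465,.2157]]))
c=robot.read_camera("side");s=robot.read_state();print(s["tool_pos"],s["opening"],s["gripper_force"],s["force"])
x,y,z=s["tool_pos"]
for dz in(0,.02,.036,.05): print(dz,proj(c,[[x,y+.025,z+dz],[x,y-.025,z+dz]]).round(1).tolist())
cv2.imwrite("pics/g4.png",np.hstack([crop(c["pixels"],250,60,330,180,5),crop(t["pixels"],430,0,510,120,5)]))
E
```

```text
tip world [ 0.6319 -0.2576  0.2184] tcp .6231 -.2605 .1797
[[208.7695 241.8824]
 [362.7552 242.5564]
 [195.3035 269.1911]]
[ 0.6233 -0.263   0.0558] 0.04474552841008389 0.0 [-0.1415  0.1681 -0.1666]
0 [[287.5, 143.2], [293.0, 136.2]]
0.02 [[287.7, 135.3], [293.2, 128.5]]
0.036 [[288.0, 128.8], [293.5, 122.2]]
0.05 [[288.1, 123.1], [293.7, 116.6]]
```

View pics/g4.png

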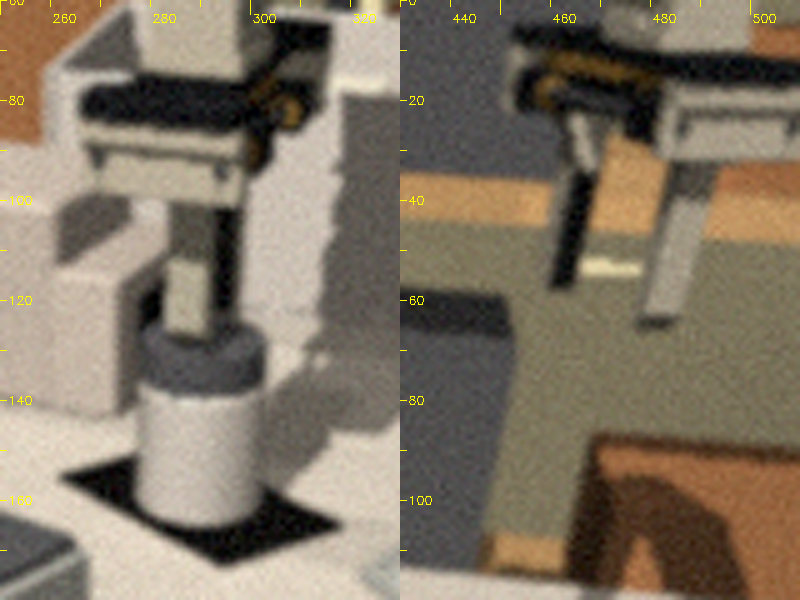

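The side views (start and now) and the wrist view agree: the real finger tips sit about 36–38 mm above the reported TCP. The lid contact (reported 53 mm, lid at 89 mm) confirms it. From here I treat tip z as reported z + 36 mm. I'll raise, open, and re-measure the jar.

Request:
play_rows(deltas=[0, 0, -20, 0, 45, 0, 0, -30, 0, 93, 0, 0, -30, 0, 93, 0, 0, -20, 0, 93, 0, 0, 0, 0, 93, 0, 0, 0, 0, 93, 0, 0, 0, 0, 93, 0, 0, 0, 0, 93])

```text
t: 4.15
tool_pos: [0.6223, -0.2623, 0.1534]
orientation: [-3.14, -0.001, 0.005]
force: [1.3, -0.0, -0.8]
opening: 0.0875
gripper_force: 0.0
```

```bash
cat >> h.py <<'E'
def disc(c,xy,z,rad,tol=.25):
    """Hough circle near the expected place of a horizontal disc; world xy of its centre"""
    g=cv2.medianBlur(cv2.cvtColor(np.ascontiguousarray(c["pixels"]),cv2.COLOR_BGR2GRAY),5)
    q=proj(c,[[*xy,z],[xy[0],xy[1]+rad,z]]); r=np.linalg.norm(q[1]-q[0])
    h=cv2.HoughCircles(g,cv2.HOUGH_GRADIENT,1,5,param1=80,param2=14,minRadius=int(r*(1-tol/2)),maxRadius=int(r*(1+tol/2)))
    out=[]
    if h is not None:
        for k in h[0]:
            if np.linalg.norm(k[:2]-q[0])<25: out.append((np.round(k,1).tolist(),onz(c,k[:2],z).round(4).tolist()))
    return q[0].round(1),round(r,1),out[:4]
E
python3 - <<'E'
from h import *
from plant import robot
w=robot.read_camera("wrist");t=robot.read_camera("top");s=robot.read_state();print(s["tool_pos"])
print(disc(w,(.625,-.263),.089,.031));print(disc(t,(.625,-.263),.089,.031))
print(disc(np.load("w1.npz"),(.625,-.263),.089,.031));print(disc(np.load("top0.npz"),(.625,-.263),.089,.031))
cv2.imwrite("pics/w2.png",crop(w["pixels"],200,90,380,270,3))
E
```

```text
[ 0.62243211 -0.26233949  0.15367448]
(array([283. , 204.4]), np.float64(40.3), [([279.5, 203.5, 40.0], [0.6257, -0.2603, 0.089]), ([278.5, 198.5, 44.400001525878906], [0.6297, -0.2595, 0.089]), ([285.5, 204.5, 44.400001525878906], [0.6249, -0.2649, 0.089]), ([280.5, 208.5, 39.900001525878906], [0.6217, -0.261, 0.089])])
(array([439.4, 173.9]), np.float64(15.7), [([425.5, 182.5, 16.399999618530273], [0.6051, -0.2355, 0.089]), ([437.5, 177.5, 16.399999618530273], [0.6172, -0.2592, 0.089])])
(array([287.4, 198.4]), np.float64(36.8), [([284.5, 199.5, 34.900001525878906], [0.6241, -0.2606, 0.089]), ([283.5, 194.5, 39.29999923706055], [0.6284, -0.2597, 0.089]), ([282.5, 204.5, 39.29999923706055], [0.6196, -0.2589, 0.089])])
(array([439.4, 173.9]), np.float64(15.7), [([437.5, 175.5, 16.399999618530273], [0.6213, -0.2592, 0.089]), ([425.5, 182.5, 16.399999618530273], [0.6051, -0.2355, 0.089])])
```

View pics/w2.png

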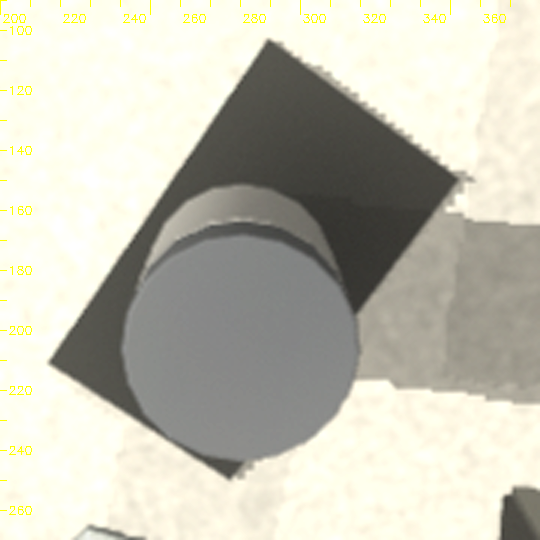

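The jar is still centred at about (0.624, -0.2605), with the lid centre at (280,206). I'll descend fully, down to reported z of 12 mm.

Request:
play_rows(deltas=[0, -1, 20, 0, 93, 0, 0, 30, 0, 93, 0, 0, 30, 0, 93, 0, 0, 30, 0, 93, 0, 0, 20, 0, 93, 0, 0, 12, 0, 93, 0, 0, 0, 0, 93, 0, 0, 0, 0, 55, 0, 0, 0, 0, 55, 0, 0, 0, 0, 55], newtons=25)

```text
t: 5.08
tool_pos: [0.6251, -0.2626, 0.0164]
orientation: [3.14, 0.001, 0.005]
force: [0.5, 0.9, -0.0]
opening: 0.0779
gripper_force: 0.0
```

Request:
play_rows(deltas=[0, 0, 0, 0, 55, 0, 0, 0, 0, 55, 0, 0, 0, 0, 55, 0, 0, 0, 0, 55])

```text
t: 5.42
tool_pos: [0.6244, -0.2621, 0.0153]
orientation: [3.141, 0.001, 0.003]
force: [-1.5, 0.6, 5.8]
opening: 0.0613
gripper_force: 25.0
```

Request:
play_rows(deltas=[0, 0, -10, 0, 55, 0, 0, -25, 0, 55, 0, 0, -25, 0, 55, -15, -4, 0, 0, 55, -30, -8, 0, 0, 55, -30, -8, 0, 0, 55, -30, -8, 0, 0, 55, -30, -8, 0, 0, 55, -16, -4, 0, 0, 55, 0, 0, 0, 0, 55])

```text
t: 6.25
tool_pos: [0.4685, -0.2204, 0.0729]
orientation: [-3.14, -0.001, 0.006]
force: [-0.7, -0.2, -3.9]
opening: 0.0622
gripper_force: 25.0
```

```bash
python3 - <<'E'
from h import *
from plant import robot
s=robot.read_state();print(np.round(s["tool_pos"],4),s["opening"],s["gripper_force"],s["force"])
c=robot.read_camera("side");cv2.imwrite("pics/p1.png",crop(c["pixels"],260,70,400,220,3.5))
print(proj(c,[[.473,-.2225,.004]]))
E
```

```text
[ 0.4685 -0.2204  0.0729] 0.06217047332966055 24.998873208387522 [-0.66528315 -0.16849615 -3.94732963]
[[347.04143855 174.38172757]]
```

View pics/p1.png

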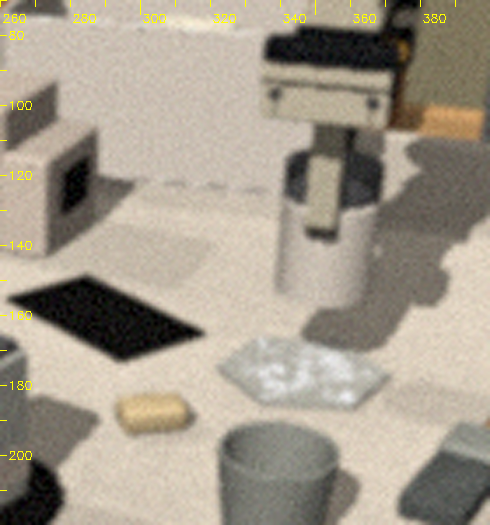

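The jar is held upright above the hex plate (plate centre at (342,174), jar base above it at (347,153)). I'll set it down and release.

Request:
play_rows(deltas=[2, 0, 25, 0, 55, 0, 0, 20, 0, 55, 0, 0, 9, 0, 55, 0, 0, 4, 0, 55, 0, 0, 0, 0, 55, 0, 0, 0, 0, 55])

```text
t: 6.8
tool_pos: [0.4752, -0.2222, 0.0165]
orientation: [3.141, 0.002, 0.001]
force: [0.7, 0.2, -4.2]
opening: 0.0617
gripper_force: 25.0
```

Request:
play_rows(deltas=[0, 0, 2, 0, 55, 0, 0, 0, 0, 55])

```text
t: 6.97
tool_pos: [0.4755, -0.2226, 0.0151]
orientation: [3.141, 0.001, 0.002]
force: [-0.6, -0.3, 1.8]
opening: 0.0616
gripper_force: 25.0
```

Request:
play_rows(deltas=[0, 0, 0, 0, 93, 0, 0, 0, 0, 93, 0, 0, 0, 0, 93, 0, 0, 0, 0, 93, 0, 0, -15, 0, 93, 0, 0, -30, 0, 93, 0, 0, -30, 0, 93, 0, 0, -30, 0, 93, 0, 0, 0, -6.4, 93, 0, 0, 0, -6.4, 93])

```text
t: 7.8
tool_pos: [0.4764, -0.2231, 0.1221]
orientation: [3.118, 0.358, 0.007]
force: [-0.4, 0.4, -0.1]
opening: 0.0931
gripper_force: 0.0
```

Request:
play_rows(deltas=[0, 0, 0, -6.4, 93, 0, 0, 0, -6.4, 93, 0, 0, 0, -6.4, 93, 16, -13, 0, 0, 93, 27, -22, 0, 0, 93, 27, -22, 0, 0, 93, 27, -22, 0, 0, 93, 27, -22, 0, 0, 93, 27, -22, 0, 0, 93, 27, -22, 0, 0, 93])

```text
t: 8.63
tool_pos: [0.5488, -0.0029, 0.1191]
orientation: [3.019, 0.867, 0.001]
force: [0.6, 0.0, 0.6]
opening: 0.0931
gripper_force: 0.0
```

Request:
play_rows(deltas=[27, -22, 0, 0, 93, 27, -22, 0, 0, 93, 27, -22, 0, 0, 93, 27, -22, 0, 0, 93, 27, -22, 0, 0, 93, 27, -22, 0, 0, 93, 27, -21, 0, 0, 93, 0, 0, 0, 0, 93])

```text
t: 9.3
tool_pos: [0.6278, 0.2313, 0.1181]
orientation: [-3.016, -0.873, -0.001]
force: [0.6, 0.1, 0.8]
opening: 0.0929
gripper_force: 0.0
```

```bash
cat >> h.py <<'E'
def pose(s):
    return np.round(s["tool_pos"],4),round(np.degrees(np.arctan2(*R.from_rotvec(s["orientation"]).as_matrix()[[1,0],0])),1)
def rel(p,th,q):
    d=(np.array(q[:2])-p[:2])*1000; a=np.radians(th); return np.round([d[0]*np.cos(a)+d[1]*np.sin(a),d[0]*np.sin(a)-d[1]*np.cos(a)],1)
def dark(c,xy,z,win,thr=45):
    """min-area rect of black blob near xy on plane z -> world centre, side angles/lengths"""
    g=c["pixels"].max(2); u,v=proj(c,[[*xy,z]])[0].astype(int); m=np.zeros_like(g); m[max(0,v-win):v+win,max(0,u-win):u+win]=1
    b=((g<thr)&(m>0)).astype(np.uint8); b=cv2.morphologyEx(b,cv2.MORPH_OPEN,np.ones((3,3)))
    cs,_=cv2.findContours(b,cv2.RETR_EXTERNAL,cv2.CHAIN_APPROX_NONE); k=max(cs,key=cv2.contourArea)
    P=np.array([onz(c,q[0],z)[:2]*1000 for q in k],np.float32); return cv2.minAreaRect(P),cv2.contourArea(k)
E
python3 - <<'E'
from h import *
from plant import robot
s=robot.read_state();print(pose(s))
w=robot.read_camera("wrist");t=robot.read_camera("top");np.savez("w3.npz",**w);np.savez("t3.npz",**t)
print("obmat now",dark(t,(.622,-.265),.004,45))
print("jar",disc(t,(.475,-.222),.089,.031)[2][:2])
cv2.imwrite("pics/w3.png",crop(w["pixels"],160,80,400,320,2.5))
print(proj(w,[[.6326,.2274,.004],[.6296,.226,.089]]))
E
```

```text
(array([0.6278, 0.2313, 0.1181]), np.float64(32.3))
obmat now (((622.5844116210938, -264.63946533203125), (72.77245330810547, 127.82268524169922), 54.544471740722656), 1811.5)
jar [([417.5, 249.5, 16.299999237060547], [0.4707, -0.2211, 0.089]), ([406.5, 252.5, 15.0], [0.4633, -0.2002, 0.089])]
[[288.96248223 190.63421479]
 [290.87353212 226.44475268]]
```

View pics/w3.png

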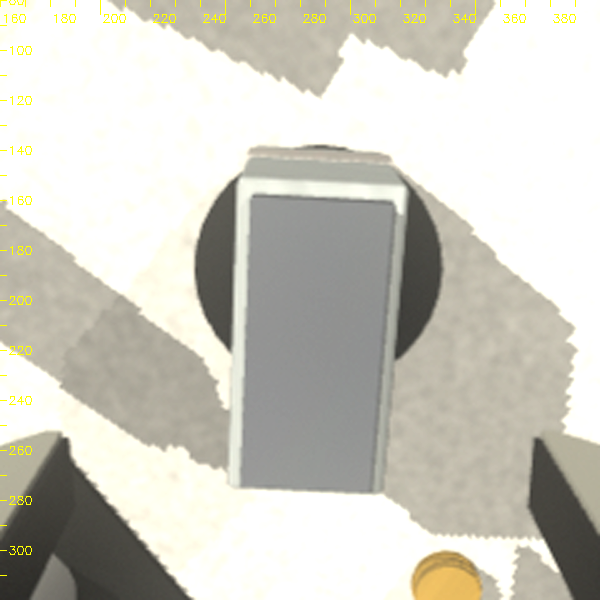

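The wrist view shows the tin lid corners at crop (250,195), (397,203), (382,490), (240,487), which is about 2° off the tool axes. The mat circle spans x 238–337. I'll compute the correction.

```bash
python3 - <<'E'
from h import *
w=np.load("w3.npz")
for nm,C,z in (("lid",[(250,195),(397,203),(382,490),(240,487)],.089),("rim",[(238,180),(408,186),(384,492),(231,486)],.086)):
    P=np.array([onz(w,(160+x/2.5-.3,80+y/2.5-.3),z)[:2] for x,y in C]);d=np.diff(np.vstack([P,P[:1]]),axis=0)
    print(nm,P.mean(0).round(4),[(round(np.degrees(np.arctan2(b,a)),1),round(np.hypot(a,b),4)) for a,b in d])
# mat circle: left 195, right 441 at y~268 in crop
print("mat",onz(w,(160+318/2.5-.3,80+268/2.5-.3),.004).round(4))
p=(.6278,.2313);print(rel(p,31,(.631,.2285)))
E
```

```text
lid [0.6319 0.231 ] [(np.float64(-60.9), np.float64(0.0379)), (np.float64(-149.0), np.float64(0.0822)), (np.float64(120.9), np.float64(0.0404)), (np.float64(29.3), np.float64(0.0834))]
rim [0.6324 0.2319] [(np.float64(-59.8), np.float64(0.0441)), (np.float64(-150.3), np.float64(0.0884)), (np.float64(119.8), np.float64(0.0441)), (np.float64(29.7), np.float64(0.0881))]
mat [0.6345 0.2308 0.004 ]
[1.3 4. ]
```

Request:
play_rows(deltas=[3.5, 2, 0, 2.2, 93, 0, 0, 20, 0, 93, 0, 0, 30, 0, 93, 0, 0, 30, 0, 93, 0, 0, 16, 0, 93, 0, 0, 8, 0, 93, 0, 0, 0, 0, 40, 0, 0, 0, 0, 40, 0, 0, 0, 0, 40, 0, 0, 0, 0, 40])

```text
t: 10.23
tool_pos: [0.6331, 0.2258, 0.0174]
orientation: [3.036, 0.809, 0.006]
force: [0.3, 0.2, -0.2]
opening: 0.0706
gripper_force: 0.0
```

Request:
play_rows(deltas=[0, 0, 0, 0, 40, 0, 0, 0, 0, 40, 0, 0, 0, 0, 40, 0, 0, 0, 0, 40, 0, 0, 0, 0, 40, 0, 0, 0, 0, 40])

```text
t: 10.73
tool_pos: [0.6316, 0.226, 0.0154]
orientation: [-3.035, -0.809, -0.001]
force: [-2.0, 1.6, 5.1]
opening: 0.0456
gripper_force: 25.0
```

Request:
play_rows(deltas=[0, 0, -10, 0, 40, 0, 0, -25, 0, 40, 0, 0, -30, 0, 40, 0, 0, -30, 0, 40, 0, 0, -20, 0, 40, 0, 0, -5, 3, 40, 0, 0, 0, 6, 40, 0, 0, 0, 6, 40, 0, 0, 0, 6, 40, 0, 0, 0, 6, 40])

```text
t: 11.57
tool_pos: [0.6311, 0.2251, 0.1348]
orientation: [3.14, 0.07, -0.001]
force: [0.7, 0.8, -2.3]
opening: 0.0461
gripper_force: 25.0
```

Request:
play_rows(deltas=[0, 0, 0, 6, 40, 0, 0, 0, 6, 40, 0, 0, 0, 6, 40, 0, 0, 0, 6, 40, 0, 0, 0, 6, 40, 0, 0, 0, 5, 40, 0, 0, 0, 3.2, 40, 10, 14.5, 0, 0, 40, 19.6, 29, 0, 0, 40, 19.6, 29, 0, 0, 40])

```text
t: 12.4
tool_pos: [0.629, 0.1378, 0.1346]
orientation: [2.994, -0.95, -0.001]
force: [0.4, -0.1, -2.3]
opening: 0.0461
gripper_force: 25.0
```

Request:
play_rows(deltas=[19.6, 29, 0, 0, 40, 19.6, 29, 0, 0, 40, 19.6, 29, 0, 0, 40, 19.6, 29, 0, 0, 40, 19.6, 29, 0, 0, 40, 19.6, 29, 0, 0, 40, 19.6, 29, 0, 0, 40, 19.6, 29, 0, 0, 40, 19.6, 29, 0, 0, 40, 19.6, 29, 0, 0, 40])

```text
t: 13.23
tool_pos: [0.6209, -0.2138, 0.1349]
orientation: [2.993, -0.954, -0.001]
force: [1.1, 0.2, -2.0]
opening: 0.0459
gripper_force: 25.0
```

Request:
play_rows(deltas=[19.6, 29, 0, 0, 40, 10, 14.7, 0, 0, 40, 0, 0, 0, 0, 40, 0, 0, 0, 0, 40])

```text
t: 13.57
tool_pos: [0.6199, -0.2655, 0.1345]
orientation: [-2.992, 0.957, 0.002]
force: [0.8, 0.3, -2.6]
opening: 0.0459
gripper_force: 25.0
```

```bash
python3 - <<'E'
from h import *
from plant import robot
s=robot.read_state();p,th=pose(s);print(p,th,s["opening"],s["gripper_force"],s["force"],"rel",rel(p,-35.2,(.6226,-.2646)))
w=robot.read_camera("wrist");np.savez("w4.npz",**w);t=robot.read_camera("top");np.savez("t4.npz",**t)
s=robot.read_state();print(pose(s))
print("obmat wrist",dark(w,(.6226,-.2646),.004,130))
print("small mat top",dark(t,(.633,.228),.004,40,50));print("sq",dark(t,(.46,.252),.004,45,40))
E
```

```text
[ 0.6199 -0.2655  0.1345] -35.5 0.04586433032682808 24.998801350593567 [ 0.80104463  0.31975249 -2.6364344 ] rel [ 1.7 -2.3]
(array([ 0.6205, -0.2636,  0.1347]), np.float64(-35.3))
obmat wrist (((583.9390869140625, -88.23893737792969), (34.737281799316406, 10.911422729492188), 54.40652084350586), 287.5)
small mat top (((633.227294921875, 227.17160034179688), (85.3659439086914, 83.79955291748047), 5.860807418823242), 1122.5)
sq (((460.06341552734375, 254.7209014892578), (93.95357513427734, 91.40843200683594), 67.29943084716797), 1163.0)
```

Request:
play_rows(deltas=[2, -1, 15, 0, 40, 0, 0, 30, 0, 40, 0, 0, 30, 0, 40, 0, 0, 25, 0, 40, 0, 0, 12, 0, 40, 0, 0, 5, 0, 40, 0, 0, 1, 0, 40, 0, 0, 0, 0, 40, 0, 0, 0, 0, 40])

```text
t: 14.42
tool_pos: [0.6237, -0.265, 0.0179]
orientation: [2.993, -0.953, 0.003]
force: [-0.9, 0.3, -3.0]
opening: 0.0461
gripper_force: 25.0
```

Request:
play_rows(deltas=[0, 0, 1, 0, 40, 0, 0, 0, 0, 40])

```text
t: 14.58
tool_pos: [0.6233, -0.2652, 0.0166]
orientation: [2.993, -0.954, 0.002]
force: [-0.1, -0.6, -2.6]
opening: 0.0455
gripper_force: 25.0
```

Request:
play_rows(deltas=[0, 0, 1.2, 0, 40, 0, 0, 0, 0, 40])

```text
t: 14.75
tool_pos: [0.6233, -0.2654, 0.0154]
orientation: [2.993, -0.954, 0.002]
force: [1.1, -0.2, 0.1]
opening: 0.0456
gripper_force: 25.0
```

Request:
play_rows(deltas=[0, 0, 0, 0, 40, 0, 0, 0, 0, 93, 0, 0, 0, 0, 93, 0, 0, 0, 0, 93, 0, 0, 0, 0, 93, 0, 0, -15, 0, 93, 0, 0, -30, 0, 93, 0, 0, -30, 0, 93, 0, 0, -25, 0, 93, 0, 0, 0, 0, 93])

```text
t: 15.58
tool_pos: [0.6267, -0.267, 0.1239]
orientation: [2.991, -0.953, 0.018]
force: [0.9, -0.5, 1.7]
opening: 0.0928
gripper_force: 0.0
```

```bash
python3 - <<'E'
from h import *
from plant import robot
p,th=pose(robot.read_state());print(p,th)
w=robot.read_camera("wrist");np.savez("w5.npz",**w);t=robot.read_camera("top")
print(proj(w,[[.623,-.265,.089],[.6226,-.2646,.004]]))
a=crop(w["pixels"],180,80,380,320,2);b=crop(t["pixels"],385,130,485,250,4)
cv2.imwrite("pics/p5.png",np.hstack([a,b]))
print(rel(p,67,(.458,.256)),rel(p,67,(.458,.256))/18)
E
```

```text
[ 0.6267 -0.267   0.1239] -35.4
[[281.72063061 225.96920987]
 [281.30767262 195.88849859]]
[ 415.5 -359.6] [ 23.08333333 -19.97777778]
```

View pics/p5.png

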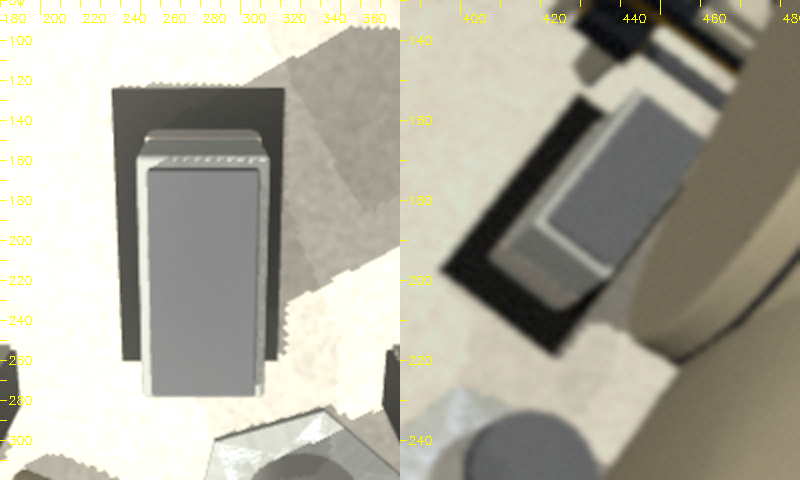

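The tin is on the oblong mat, aligned and centred. In the left crop the mat spans x 112–284 and y 88–360, with the lid squarely inside it. Next, the bottle.

Request:
play_rows(deltas=[0, 0, 0, -6.4, 93, 0, 0, 0, -6.4, 93, 0, 0, 0, -6.4, 93, 0, 0, 0, -6.4, 93, 0, 0, 0, -6.4, 93, 0, 0, 0, -6.4, 93, 0, 0, 0, -6.4, 93, 0, 0, 0, -6.4, 93, 0, 0, 0, -6.4, 93, 0, 0, 0, -6.4, 93])

```text
t: 16.52
tool_pos: [0.6216, -0.2645, 0.113]
orientation: [-3.04, -0.785, 0.004]
force: [0.3, 0.7, 0.4]
opening: 0.0929
gripper_force: 0.0
```

Request:
play_rows(deltas=[0, 0, 0, -6.4, 93, 0, 0, 0, -6.4, 93, 0, 0, 0, -6.4, 93, 0, 0, 0, -6.4, 93, 0, 0, 0, -6.4, 93, 0, 0, 0, -6.4, 93, 12, -10, 0, 0, 93, 25, -21.5, 0, 0, 93, 25, -21.5, 0, 0, 93, 25, -21.5, 0, 0, 93])

```text
t: 17.35
tool_pos: [0.5863, -0.1546, 0.1129]
orientation: [-2.618, -1.732, 0.003]
force: [0.6, 0.7, -0.5]
opening: 0.0929
gripper_force: 0.0
```

Request:
play_rows(deltas=[25, -21.5, 0, 0, 93, 25, -21.5, 0, 0, 93, 25, -21.5, 0, 0, 93, 25, -21.5, 0, 0, 93, 25, -21.5, 0, 0, 93, 25, -21.5, 0, 0, 93, 25, -21.5, 0, 0, 93, 25, -21.5, 0, 0, 93, 25, -21.5, 0, 0, 93, 25, -21.5, 0, 0, 93])

```text
t: 18.18
tool_pos: [0.4857, 0.1593, 0.1135]
orientation: [-2.618, -1.734, 0.003]
force: [0.8, -0.6, 1.4]
opening: 0.0929
gripper_force: 0.0
```

Request:
play_rows(deltas=[25, -21.5, 0, 0, 93, 25, -21.5, 0, 0, 93, 28.5, -27, 0, 0, 93, 0, 0, 0, 0, 93, 0, 0, 0, 0, 93])

```text
t: 18.6
tool_pos: [0.4519, 0.259, 0.1135]
orientation: [-2.615, -1.74, 0.004]
force: [-0.2, -0.5, -0.5]
opening: 0.093
gripper_force: 0.0
```

```bash
python3 - <<'E'
from h import *
from plant import robot
p,th=pose(robot.read_state());print(p,th)
w=robot.read_camera("wrist");np.savez("w6.npz",**w)
t=robot.read_camera("top");np.savez("t6.npz",**t)
print(disc(w,(.458,.256),.116,.0125,.5));print(disc(w,(.458,.256),.092,.022,.3))
print("mat",dark(w,(.46,.2535),.004,150,60))
g=cv2.cvtColor(w["pixels"],cv2.COLOR_BGR2GRAY)
q=proj(w,[[.458,.256,.116]])[0].astype(int);print(q)
x0,y0=q-32;print(x0,y0);
for r in g[y0:y0+64:4,x0:x0+64:4]: print(' '.join('%3d'%v for v in r))
E
```

```text
[0.4519 0.259  0.1135] 67.3
(array([294. , 244.8]), np.float64(19.8), [([291.5, 234.5, 22.100000381469727], [0.4591, 0.2627, 0.116]), ([289.5, 239.5, 19.600000381469727], [0.4568, 0.2602, 0.116])])
(array([292.8, 230.5]), np.float64(32.2), [([289.5, 226.5, 33.0], [0.4571, 0.2594, 0.092]), ([289.5, 221.5, 33.099998474121094], [0.4584, 0.2626, 0.092]), ([284.5, 224.5, 27.5], [0.4546, 0.262, 0.092]), ([294.5, 223.5, 27.399999618530273], [0.4609, 0.2601, 0.092])])
mat (((459.8422546386719, 258.36871337890625), (93.71294403076172, 94.30415344238281), 67.2629623413086), 6541.5)
[293 244]
261 212
170 175 178 181 182 184 168 168 163 179 174 171 166 163 159  52
168 172 174 177 174  73  76  76  76  74 106 167 162 159 155 120
165 168 172 176  73  76  86  88  89  78  71  82 157 151 148 132
162 164 168  79  81 102  97  97  96  97  97  68 122 146 143 134
155 159 163  71  99  97  97  97  97  95  97  96  85 140 138 135
151 153 156  97  98  97  97  97  96  96  96  95  85 133 133  96
146 146 148  98  97  97  96  97  96  95  95  95  91 129 128  50
 63 140 139  98  97  97  97  96  95  96  96  94  93 114 112  50
124 129 131  97  93  97  92  91  97  95  95  95  93 111 117 121
178 176 147 111  94  93  92  92  96  96  94  94 111 114 115 118
181 176 176 171 124  93  92  92  95  94  92 117 118 114 117 118
177 169 173 174 174 120 103  97  95 109 115 116 121 113 115 117
176 179 172 181 173 156 117 120 119 116 113 115 117 114 112 116
179 179 176 178 177 173 118 120 117 122 118 119 117 117 117 119
182 181 179 174 170 173 120 119 119 120 117 116 121 121 120 120
172 175 169 173 167 174 155 120 120 120 117 123 117 116 118 115
```

Relative to the tool, the bottle is about +1 mm in x and +4.5 mm in y. I'll descend and grip.

Request:
play_rows(deltas=[1, 4.5, 15, 0, 93, 0, 0, 30, 0, 93, 0, 0, 30, 0, 93, 0, 0, 16, 0, 93, 0, 0, 6, 0, 93, 0, 0, 0, 0, 35, 0, 0, 0, 0, 35, 0, 0, 0, 0, 35, 0, 0, 0, 0, 35, 0, 0, 0, 0, 35], newtons=20)

```text
t: 19.53
tool_pos: [0.4594, 0.2573, 0.0192]
orientation: [2.619, 1.735, 0.004]
force: [0.4, 0.3, -0.1]
opening: 0.0642
gripper_force: 0.0
```

Request:
play_rows(deltas=[0, 0, 0, 0, 35, 0, 0, 0, 0, 35, 0, 0, 0, 0, 35, 0, 0, 0, 0, 35, 0, 0, 0, 0, 35])

```text
t: 19.95
tool_pos: [0.4585, 0.2571, 0.018]
orientation: [2.619, 1.735, 0.001]
force: [-0.2, 0.3, 0.7]
opening: 0.0436
gripper_force: 20.0
```

Request:
play_rows(deltas=[0, 0, -10, 0, 35, 0, 0, -25, 0, 35, 0, 0, -25, 0, 35, 3, 12, 0, 0, 35, 6.5, 27, 0, 0, 35, 6.5, 27, 0, 0, 35, 6.5, 27, 0, 0, 35, 6.5, 27, 0, 0, 35, 6.5, 27, 0, 0, 35, 6, 25, 0, 0, 35])

```text
t: 20.78
tool_pos: [0.634, 0.2275, 0.0779]
orientation: [-2.619, -1.735, 0.001]
force: [1.2, 0.3, -1.0]
opening: 0.0435
gripper_force: 20.0
```

Request:
play_rows(deltas=[0, 0, 0, 0, 35, 0, 0, 0, 0, 35])

```text
t: 20.95
tool_pos: [0.6333, 0.2273, 0.0772]
orientation: [-2.62, -1.733, 0.002]
force: [-1.1, -0.1, -1.4]
opening: 0.0438
gripper_force: 20.0
```

```bash
python3 - <<'E'
from h import *
from plant import robot
s=robot.read_state();p,th=pose(s);print(p,th,s["opening"],s["gripper_force"],s["force"],rel(p,th,(.6335,.2285)))
t=robot.read_camera("top");np.savez("t7.npz",**t);p,th=pose(robot.read_state());print(p)
print("sq",dark(t,(.46,.252),.004,45,50));
E
```

```text
[0.6333 0.2273 0.0772] 67.0 0.043775735683768455 19.990446063748095 [-1.06521553 -0.13954575 -1.41218334] [ 1.2 -0.3]
[0.6325 0.2278 0.0773]
sq (((456.08282470703125, 191.43341064453125), (172.16380310058594, 19.10848617553711), 18.864526748657227), 495.0)
```

Position is good. Lowering gently.

Request:
play_rows(deltas=[1, 0, 20, 0, 35, 0, 0, 25, 0, 35, 0, 0, 9, 0, 35, 0, 0, 4, 0, 35, 0, 0, 0, 0, 35, 0, 0, 0, 0, 35])

```text
t: 21.5
tool_pos: [0.6331, 0.2293, 0.0207]
orientation: [2.618, 1.736, 0.001]
force: [-0.0, 0.6, -0.2]
opening: 0.0435
gripper_force: 20.0
```

Request:
play_rows(deltas=[0, 0, 1, 0, 35, 0, 0, 0, 0, 35])

```text
t: 21.67
tool_pos: [0.6337, 0.2292, 0.0197]
orientation: [2.619, 1.735, 0.002]
force: [0.8, 1.0, -2.0]
opening: 0.044
gripper_force: 20.0
```

Request:
play_rows(deltas=[0, 0, 1, 0, 35, 0, 0, 0, 0, 35])

```text
t: 21.83
tool_pos: [0.6334, 0.229, 0.018]
orientation: [2.619, 1.735, 0.001]
force: [-0.7, -0.4, -1.5]
opening: 0.0437
gripper_force: 20.0
```

Request:
play_rows(deltas=[0, 0, 0.8, 0, 35, 0, 0, 0, 0, 35, 0, 0, 0, 0, 93, 0, 0, 0, 0, 93, 0, 0, 0, 0, 93, 0, 0, 0, 0, 93, 0, 0, 0, 0, 93, 0, 0, -15, 0, 93, 0, 0, -30, 0, 93, 0, 0, -30, 0, 93])

```text
t: 22.67
tool_pos: [0.6318, 0.2285, 0.092]
orientation: [-2.618, -1.734, 0.005]
force: [1.1, 0.8, 0.6]
opening: 0.0908
gripper_force: 0.0
```

Request:
play_rows(deltas=[0, 0, -25, -2, 93, -14, 5, 0, 0, 93, -29, 11, 0, 0, 93, -29, 11, 0, 0, 93, -29, 11, 0, 0, 93, -29, 11, 0, 0, 93, -29, 11, 0, 0, 93, -29, 10, 0, 0, 93, -19, 6, 0, 0, 93, 0, 0, 0, 0, 93])

```text
t: 23.5
tool_pos: [0.6301, 0.0039, 0.1178]
orientation: [2.591, 1.774, -0.001]
force: [0.1, -0.5, -0.4]
opening: 0.0928
gripper_force: 0.0
```

```bash
python3 - <<'E'
from h import *
from plant import robot
robot.read_camera("side")
p,th=pose(robot.read_state());print(p,th)
w=robot.read_camera("wrist");np.savez("w8.npz",**w);t=robot.read_camera("top");np.savez("t8.npz",**t)
print("sqmat",dark(t,(.46,.252),.004,40,50))
print("bottle on small: cap",disc(t,(.6335,.2285),.116,.0125,.6))
# square tin lid: grey mask near predicted centre
q=proj(w,[[.630,.0086,.099]])[0];print(q)
hsv=w["pixels"].astype(int);g=hsv.mean(2)
seed=g[int(q[1])-5:int(q[1])+5,int(q[0])-5:int(q[0])+5].mean();print(seed)
m=(abs(cv2.GaussianBlur(g,(3,3),0)-seed)<14).astype(np.uint8)
n,l,st,ce=cv2.connectedComponentsWithStats(m);k=l[int(q[1]),int(q[0])];print(st[k],ce[k])
cs,_=cv2.findContours((l==k).astype(np.uint8),0,1);c=max(cs,key=cv2.contourArea)
print(cv2.minAreaRect(np.array([onz(w,a[0],.099)[:2]*1000 for a in c],np.float32)),cv2.minAreaRect(c))
E
```

```text
[0.6302 0.0061 0.1177] 68.9
sqmat (((460.3623352050781, 254.78652954101562), (94.22000885009766, 91.88854217529297), 67.37601470947266), 1819.5)
bottle on small: cap (array([192.1, 147.3]), np.float64(6.4), [([192.5, 147.5, 7.400000095367432], [0.6331, 0.2276, 0.116])])
[280.77638797 228.3474621 ]
88.51333333333332
[ 246  186   75   72 5210] [283.16142035 221.11957774]
((632.8993530273438, 11.731924057006836), (48.74102020263672, 47.81430435180664), 68.78490447998047) ((283.0, 221.5), (71.0, 74.0), 90.0)
```

The cap reads (0.6331, 0.2276), on the small mat's centre. For the square tin, the angle is matched and it needs about +4 mm in tool x. Gripping now.

Request:
play_rows(deltas=[4, -0.5, 15, 0, 93, 0, 0, 30, 0, 93, 0, 0, 30, 0, 93, 0, 0, 18, 0, 93, 0, 0, 7, 0, 93, 0, 0, 0, 0, 45, 0, 0, 0, 0, 45, 0, 0, 0, 0, 45, 0, 0, 0, 0, 45, 0, 0, 0, 0, 45], newtons=25)

```text
t: 24.48
tool_pos: [0.6325, 0.0124, 0.0188]
orientation: [2.587, 1.78, 0.004]
force: [0.1, 0.1, -1.0]
opening: 0.0644
gripper_force: 0.0
```

Request:
play_rows(deltas=[0, 0, 0, 0, 45, 0, 0, 0, 0, 45, 0, 0, 0, 0, 45, 0, 0, 0, 0, 45])

```text
t: 24.82
tool_pos: [0.6324, 0.0121, 0.0183]
orientation: [2.587, 1.779, 0.003]
force: [1.4, -1.0, 6.0]
opening: 0.0557
gripper_force: 25.0
```

Request:
play_rows(deltas=[0, 0, -10, 0, 45, 0, 0, -25, 0, 45, 0, 0, -25, 0, 45, 0, 0, -10, 1.7, 45, 8, -12.6, 0, 0, 45, 16, -25.3, 0, 0, 45, 16, -25.3, 0, 0, 45, 16, -25.3, 0, 0, 45, 16, -25.3, 0, 0, 45, 16, -25.3, 0, 0, 45])

```text
t: 25.65
tool_pos: [0.5346, 0.1479, 0.0864]
orientation: [-2.614, -1.741, 0.003]
force: [0.8, 0.6, -2.9]
opening: 0.0555
gripper_force: 25.0
```

Request:
play_rows(deltas=[16, -25.3, 0, 0, 45, 16, -25.3, 0, 0, 45, 16, -25.3, 0, 0, 45, 16, -25.3, 0, 0, 45, 7, -12.4, 0, 0, 45, 0, 0, 0, 0, 45, 0, 0, 0, 0, 45])

```text
t: 26.23
tool_pos: [0.4581, 0.2566, 0.0866]
orientation: [-2.613, -1.745, 0.002]
force: [0.3, -0.2, -3.6]
opening: 0.0558
gripper_force: 25.0
```

```bash
python3 - <<'E'
from h import *
from plant import robot
s=robot.read_state();p,th=pose(s);print(p,th,s["opening"],s["gripper_force"],s["force"],rel(p,th,(.461,.2565)))
t=robot.read_camera("top");p,th=pose(robot.read_state());print(p)
print("roundmat",dark(t,(.635,.0056),.004,40,50),disc(t,(.635,.0056),.004,.06,.2))
E
```

```text
[0.4581 0.2566 0.0866] 67.5 0.05577871706897721 24.999200105667114 [ 0.31826689 -0.22634785 -3.60235363] [1.  2.7]
[0.4588 0.2561 0.0867]
roundmat (((633.5225830078125, 5.296878814697266), (113.83429718017578, 112.12476348876953), 4.3666205406188965), 2043.0) (array([302.5, 171. ]), np.float64(27.3), [([302.5, 171.5, 26.799999237060547], [0.634, 0.0055, 0.004])])
```

Round mat centre is (0.634, 0.0055). Lowering the square tin.

Request:
play_rows(deltas=[1, 2, 20, 0, 45, 0, 0, 30, 0, 45, 0, 0, 13, 0, 45, 0, 0, 5, 0, 45, 0, 0, 0, 0, 45, 0, 0, 0, 0, 45])

```text
t: 26.78
tool_pos: [0.4621, 0.2556, 0.0191]
orientation: [2.615, 1.74, -0.0]
force: [-0.6, -0.8, -3.6]
opening: 0.0561
gripper_force: 25.0
```

Request:
play_rows(deltas=[0, 0, 1, 0, 45, 0, 0, 0, 0, 45])

```text
t: 26.95
tool_pos: [0.462, 0.2562, 0.0182]
orientation: [2.615, 1.741, 0.001]
force: [-0.1, 0.0, -3.5]
opening: 0.0557
gripper_force: 25.0
```

Request:
play_rows(deltas=[0, 0, 1, 0, 45, 0, 0, 0, 0, 45])

```text
t: 27.12
tool_pos: [0.4621, 0.2566, 0.0175]
orientation: [2.614, 1.741, 0.002]
force: [0.6, -0.8, -0.6]
opening: 0.056
gripper_force: 25.0
```

Request:
play_rows(deltas=[0, 0, 0.4, 0, 45, 0, 0, 0, 0, 93, 0, 0, 0, 0, 93, 0, 0, 0, 0, 93, 0, 0, 0, 0, 93, 0, 0, 0, 0, 93, 0, 0, -15, 0, 93, 0, 0, -30, 0, 93, 0, 0, -30, 0, 93, 0, 0, -25, 0, 93])

```text
t: 27.95
tool_pos: [0.4615, 0.2567, 0.1183]
orientation: [2.614, 1.742, 0.001]
force: [-0.1, 0.1, -0.1]
opening: 0.0928
gripper_force: 0.0
```

Request:
play_rows(deltas=[-14, 6, 0, 0, 93, -29, 13, 0, 0, 93, -29, 13, 0, 0, 93, -29, 13, 0, 0, 93, -29, 13, 0, 0, 93, -29, 13, 0, 0, 93, -29, 13, 0, 0, 93, -29, 13, 0, 0, 93, -29, 13, 0, 0, 93, -29, 13, 0, 0, 93])

```text
t: 28.78
tool_pos: [0.4688, -0.0461, 0.1167]
orientation: [2.614, 1.742, 0.001]
force: [-0.1, -0.4, -0.3]
opening: 0.0931
gripper_force: 0.0
```

Request:
play_rows(deltas=[-29, 13, 0, 0, 93, -29, 13, 0, 0, 93, -29, 13, 0, 0, 93, -29, 13, 0, 0, 93, -29, 13, 0, 0, 93, -16, 8, 0, 0, 93, 0, 0, 0, 0, 93, 0, 0, 0, 0, 93])

```text
t: 29.45
tool_pos: [0.4741, -0.2218, 0.1163]
orientation: [-2.616, -1.739, 0.0]
force: [0.4, 0.8, -0.3]
opening: 0.093
gripper_force: 0.0
```

```bash
python3 - <<'E'
from h import *
from plant import robot
p,th=pose(robot.read_state());print(p,th)
w=robot.read_camera("wrist");np.savez("w9.npz",**w);t=robot.read_camera("top");np.savez("t9.npz",**t)
print(pose(robot.read_state()))
def lid(c,xy,z):
    q=proj(c,[[*xy,z]])[0].astype(int);g=cv2.GaussianBlur(c["pixels"].astype(float).mean(2),(3,3),0);seed=g[q[1]-4:q[1]+5,q[0]-4:q[0]+5].mean()
    n,l,st,ce=cv2.connectedComponentsWithStats((abs(g-seed)<14).astype(np.uint8));k=l[q[1],q[0]]
    cs,_=cv2.findContours((l==k).astype(np.uint8),0,1);a=max(cs,key=cv2.contourArea)
    return cv2.minAreaRect(np.array([onz(c,b[0],z)[:2]*1000 for b in a],np.float32))
print("jar w",lid(w,(.474,-.221),.089));print("jar t",lid(t,(.474,-.222),.089))
print("sq t",lid(t,(.46,.254),.099),"mat",dark(t,(.46,.253),.004,40,50))
E
```

```text
[ 0.4741 -0.2218  0.1163] 67.2
(array([ 0.4743, -0.2203,  0.1163]), np.float64(67.4))
jar w ((474.26287841796875, -218.8665008544922), (64.639404296875, 59.751583099365234), 82.48612976074219)
jar t ((469.95062255859375, -314.2480163574219), (352.09527587890625, 636.1940307617188), 86.89582824707031)
sq t ((462.0603942871094, 246.88145446777344), (56.087032318115234, 55.734771728515625), 63.42815017700195) mat (((459.98358154296875, 254.506591796875), (95.37713623046875, 92.78300476074219), 67.6838150024414), 836.0)
```

Request:
play_rows(deltas=[-1, 0, 15, 0, 93, 0, 0, 30, 0, 93, 0, 0, 30, 0, 93, 0, 0, 18, 0, 93, 0, 0, 7, 0, 93, 0, 0, 0, 0, 50, 0, 0, 0, 0, 50, 0, 0, 0, 0, 50, 0, 0, 0, 0, 50, 0, 0, 0, 0, 50])

```text
t: 30.38
tool_pos: [0.4751, -0.2228, 0.0181]
orientation: [2.612, 1.741, 0.002]
force: [-0.1, -0.5, 0.5]
opening: 0.0642
gripper_force: 0.0
```

Request:
play_rows(deltas=[0, 0, 0, 0, 50, 0, 0, 0, 0, 50, 0, 0, 0, 0, 50])

```text
t: 30.63
tool_pos: [0.4749, -0.2227, 0.0179]
orientation: [2.613, 1.741, 0.002]
force: [-2.0, 2.7, 6.7]
opening: 0.0617
gripper_force: 25.0
```

Request:
play_rows(deltas=[0, 0, -10, 0, 50, 0, 0, -25, 0, 50, 0, 0, -25, 0, 50, 0, 0, -10, 0, 50, 13.5, 3, 0, 0, 50, 27, 5.8, 0, 0, 50, 27, 5.8, 0, 0, 50, 27, 5.8, 0, 0, 50, 27, 5.8, 0, 0, 50, 27, 5.8, 0, 0, 50])

```text
t: 31.47
tool_pos: [0.5608, -0.0962, 0.0859]
orientation: [-2.614, -1.741, 0.001]
force: [0.2, -1.3, -3.2]
opening: 0.0613
gripper_force: 25.0
```

Request:
play_rows(deltas=[27, 5.8, 0, 0, 50, 27, 5.8, 0, 0, 50, 27, 5.8, 0, 0, 50, 27, 5.8, 0, 0, 50, 15.5, 3, 0, 0, 50, 0, 0, 0, 0, 50, 0, 0, 0, 0, 50])

```text
t: 32.05
tool_pos: [0.632, 0.0071, 0.0856]
orientation: [-2.612, -1.744, 0.002]
force: [-0.5, -0.7, -3.6]
opening: 0.0617
gripper_force: 25.0
```

Request:
play_rows(deltas=[0, 1.5, 20, 0, 50, 0, 0, 30, 0, 50, 0, 0, 13, 0, 50, 0, 0, 5, 0, 50, 0, 0, 0, 0, 50, 0, 0, 0, 0, 50])

```text
t: 32.55
tool_pos: [0.6334, 0.0051, 0.0186]
orientation: [-2.615, -1.741, 0.001]
force: [0.4, 0.2, -3.8]
opening: 0.0615
gripper_force: 25.0
```

Request:
play_rows(deltas=[0, 0, 1, 0, 50, 0, 0, 0, 0, 50])

```text
t: 32.72
tool_pos: [0.6339, 0.0055, 0.0177]
orientation: [2.615, 1.741, 0.0]
force: [0.3, -0.9, -4.0]
opening: 0.0616
gripper_force: 25.0
```

Request:
play_rows(deltas=[0, 0, 1, 0, 50, 0, 0, 0, 0, 50])

```text
t: 32.88
tool_pos: [0.6341, 0.0057, 0.0171]
orientation: [2.614, 1.742, 0.001]
force: [-0.4, -0.8, -0.5]
opening: 0.0617
gripper_force: 25.0
```

Request:
play_rows(deltas=[0, 0, 0.4, 0, 50, 0, 0, 0, 0, 93, 0, 0, 0, 0, 93, 0, 0, 0, 0, 93, 0, 0, 0, 0, 93, 0, 0, 0, 0, 93, 0, 0, -15, 0, 93, 0, 0, -30, 0, 93, 0, 0, -35, 0, 93, 0, 0, -35, 0, 93])

```text
t: 33.72
tool_pos: [0.6329, 0.0059, 0.1315]
orientation: [-2.613, -1.741, 0.003]
force: [0.6, -0.9, 0.5]
opening: 0.0929
gripper_force: 0.0
```

Request:
play_rows(deltas=[-15, -3, 0, 0, 93, -30, -5.5, 0, 0, 93, -30, -5.5, 0, 0, 93, -30, -5.5, 0, 0, 93, -30, -5.5, 0, 0, 93, -30, -5.5, 0, 0, 93, -30, -5.5, 0, 0, 93, -30, -5.5, 0, 0, 93, -30, -5.5, 0, 0, 93, -30, -5.5, 0, 0, 93])

```text
t: 34.55
tool_pos: [0.4747, -0.2381, 0.1313]
orientation: [2.614, 1.742, 0.0]
force: [0.3, -0.4, 0.3]
opening: 0.093
gripper_force: 0.0
```

Request:
play_rows(deltas=[-30, -5.5, 0, 0, 93, -30, -5.5, 0, 0, 93, -30, -5.5, 0, 0, 93, -30, -5.5, 0, 0, 93, -15, -3, 0, 0, 93, 0, 0, 0, 0, 93, 0, 0, 0, 0, 93])

```text
t: 35.13
tool_pos: [0.4002, -0.3523, 0.1311]
orientation: [-2.616, -1.739, -0.0]
force: [0.1, 1.0, -0.8]
opening: 0.0929
gripper_force: 0.0
```

```bash
python3 - <<'E'
from h import *
from plant import robot
p,th=pose(robot.read_state());print(p,th)
t=robot.read_camera("top");s=robot.read_camera("side");np.savez("t10.npz",**t);np.savez("s10.npz",**s)
m=t["pixels"].copy()
a=crop(m,140,125,230,275,4)[:600];b=crop(m,265,130,470,230,2)[:200];c=crop(s["pixels"],150,110,370,350,1.6)
o=np.zeros((600,800,3),np.uint8);o[:600,:360]=a;o[:200,370:370+b.shape[1]]=b[:,:430];o[205:205+c.shape[0],370:370+c.shape[1]]=c
cv2.imwrite("pics/end.png",o)
print("jar",disc(t,(.634,.0055),.089,.031));print("cap",disc(t,(.633,.228),.116,.0125,.6));print("cup",disc(t,(.4577,-.009),.055,.033)[2][:2],disc(np.load("top0.npz"),(.4577,-.009),.055,.033)[2][:2])
E
```

```text
[ 0.4002 -0.3523  0.1311] 67.2
jar (array([305.1, 159.6]), np.float64(15.5), [([302.5, 169.5, 15.199999809265137], [0.6131, 0.0093, 0.089]), ([304.5, 159.5, 14.100000381469727], [0.6342, 0.0066, 0.089])])
cap (array([192.3, 147.5]), np.float64(6.4), [([192.5, 148.5, 6.199999809265137], [0.631, 0.2274, 0.116])])
cup [([306.5, 249.5, 16.0], [0.458, -0.0108, 0.055])] [([305.5, 249.5, 14.699999809265137], [0.4579, -0.0088, 0.055])]
```

View pics/end.png

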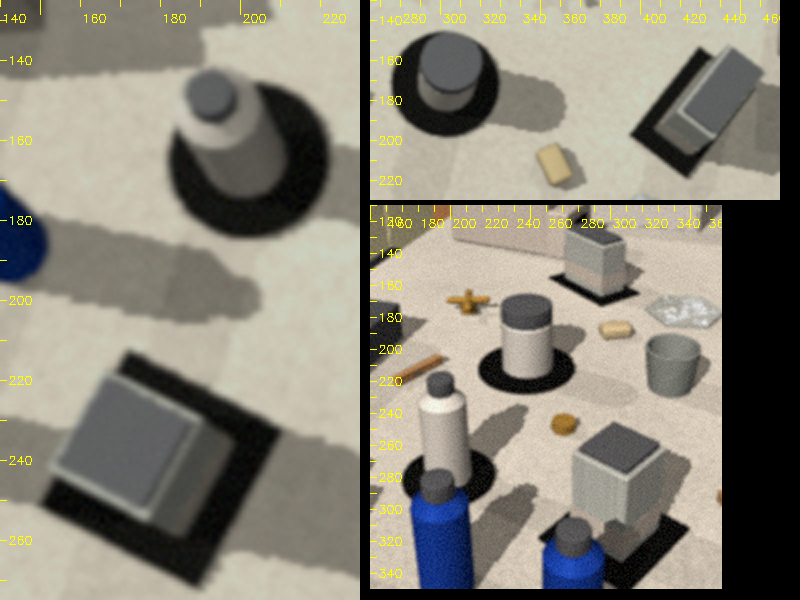

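All four stand upright on their own mats: bottle at (197,160) in the top view, square tin, jar and oblong tin. The cup hasn't moved. A numeric check on the square and oblong tins:

```bash
python3 - <<'E'
from h import *
t=np.load("t10.npz")
P=np.array([onz(t,(140+x/4-.4,125+y/4-.4),.099)[:2] for x,y in ((115,372),(204,415),(147,521),(52,468))]);print("sq",P.mean(0).round(4),"mat .460 .2525-.2545")
Q=np.array([onz(t,(265+(x-370)/2-.25,130+y/2-.25),.089)[:2] for x,y in ((730,46),(763,72),(711,137),(678,113))]);print("ob",Q.mean(0).round(4),np.degrees(np.arctan2(*(Q[0]-Q[3])[::-1])).round(1),"mat .6226 -.2646 -35")
E
```

```text
sq [0.4599 0.2501] mat .460 .2525-.2545
ob [ 0.6215 -0.2643] -34.9 mat .6226 -.2646 -35
```

All placements are within about 5 mm, so I'm handing in.

```bash
python3 -c "
from plant import robot
print(robot.close_job())"
```

```text
the job is handed in; nothing more can be done
None
```

The job is handed in (verdict not shown): by the last camera check all four containers stand upright on their own mats, within about 5 mm of centre, the oblong tin lies along its mat, and the cup has not moved.

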